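# Clamp a walnut blank in the bench cam clamp

## Robot

A 6-joint arm with a two-finger parallel gripper is mounted at the origin on a cart in front of the work surface, level with it; the furniture and walls round the work are solid. World frame = base frame: x ahead of the robot, y to its left, z up, the work surface at z = 0. Lengths are in m, angles in degrees, forces in N, time in s.
With the tool pointing down it reaches from about 0.25 to 0.725 m from the base axis. Payload 9.7 kg.
Tool frame: the origin (TCP) lies between the finger pads, 19 mm behind the fingertips; this is the grasp point; z points along the fingers, y is the line along which they close (so a half turn about z gives the same grasp; the last joint's range is limited). The gripper opens to 85 mm and grips with 20 to 120 N. Pads are 22 mm wide; open, the fingers measure 114 mm over their backs; the gripper's body (76 mm by 85 mm) begins 54 mm behind the grasp point. The pads swing forward as they close: fully open they stand 13 mm farther back than shut.
Start: joints at [66.692, 4.979, 10.078, 95.1, 0, 90], TCP at [0.218, 0.505, 0.25] pointing down, gripper open.
Joint ranges: [-179.16, 179.16], [-48.56, 103.87], [-65.8, 70.77], [-126.05, 130.52], [-82.76, 87.17], [-180, 180]. Speed limits (degrees/s): [127.2, 127.2, 147.25, 180, 180, 180].

## Interface

Orientations are given as [roll, pitch, yaw] about the fixed x, y, z axes, in that order (R = Rz(yaw) Ry(pitch) Rx(roll)).
In Python, from workcell import bot gives the robot as it stands.
- The arm moves only by the tool play_rows, never from a script. Its argument "steps" is a list that holds one entry, the list of rows, each a list of 4 numbers: the shift along the tool's x, y, z in m, then the turn about the tool's z in rad. In form: [[[tx, ty, tz, yaw], ...]]. A call has exactly 5 rows; each row shifts and turns the commanded pose from where the row before left it, along the tool's axes as they then stand; what a row does not reach is not made up. A row lasts 1/12 s, in which the tool goes at most 41.7 mm and 7.16 degrees, less where a joint would pass 70% of its speed; a pose out of reach is approached as far as the arm can. A call is refused whole if a number of a shift passes 0.0417 or a number of a turn 0.125, either way. A call with a gripper value outside its range is refused whole. "gripper" is the finger opening in m, from 0 to 0.0854, set as the call begins (left out, the last holds). The fingers move at their own pace and stop on an object; "squeeze" is the grip in N (left out, the last holds). Time passes only in rows, so rows that do not move let the fingers close, or fill a call up. It gives the time, the measured TCP pose, the force, the opening and the grip force at its end, in the units of the state.
- bot.get_obs(): the state, without advancing time (a new reading comes with each control period).
- bot.camera(name): name is "scene" or "top" or "wrist"; returns a dict with "img" (400x640x3 uint8, blue, green, red), "vfov" (degrees; the focal length in pixels is half the picture's height over the tangent of half this angle, whatever the lens; pixels are square), "cx", "cy" (the principal point, pixels), "xyz" and "attitude" of the camera in the world. Camera axes: x right, y down, z forward; pixel columns grow to the right and rows downward; lengths in m; the calibration is good to about 2 mm. The wrist camera is an equidistant fisheye: a pixel r from the principal point sees the ray r / f radians off the axis. A picture is of the moment at which its call begins. There is no depth.
- bot.job_done(): hands the job in; it is judged then, once.
The state is a dict: "time": time; "q": joint angles; "qd": joint speeds; "joint_efforts": joint torques, N m; "ee_pos": TCP position; "tcp_rot": TCP orientation; "wrist_force": force on the tool from outside, world axes, zero at the start; "torque": the same for the moment, N m; "opening": finger opening in m; "grasp_force": force on a finger pad.
Only numpy, scipy, OpenCV 4.12 (cv2) and the standard library are available. Lean on these libraries where they do the work, as an engineer would, in place of code of your own. Each camera call takes 0.05 s, during which the arm holds its last target. There are 200 camera calls.

## Task

Clamp the dark walnut block in the green cam clamp, ready for carving. Lay it flat on the steel bed, lengthways and central between the two wooden jaw faces; squeeze the red lock tab towards the black post and, holding it pressed, slide that jaw along until the block is just snug between both faces, then let the tab go so that it locks. Last, turn the orange cam knob clockwise until the sprung latch drops into the notch of the brass disc, and let go, leaving the block clamped and the pine cube and the try square where they are.

Things in the scene. Friction and masses are not known exactly. Their poses are not given: they have to be found in the camera images.
- walnut_blank: dark walnut block, 45 (its x) x 70 (its y) x 32 (z) mm, about 0.1 kg; lies flat on the front plank (z = 0) left of the clamp, near a pale pine cube; origin at the centre of its underside, z up
- cam_clamp: green cam clamp, fixed, 124 (x) x 335 (y) mm; origin on the bench under the bed's centre line, z up, y along it to the sliding jaw, x across it, roughly away from the robot; y from -160 to 175 mm. Flat steel bed 50 mm wide, top at z = 20 mm; the block lies on it, its 70 mm side along y. Cam head at y -152 to -59 mm: top slopes 30 degrees, 33 mm high at its -x side, 99 mm at +x
- slide_jaw: sliding jaw, wooden face 66 mm wide, 22 to 55 mm above the bench, looking to cam_clamp's -y; origin at bench height under the middle of that face, axes as cam_clamp. Its y in cam_clamp: 125 mm fully open (starts at 101 to 125), 33 mm at most closed, 54 mm with the block touching both faces and the knob at 0
- press_pad: sprung pad facing the jaw, 60 mm wide wooden face, 23 to 53 mm above the bench, at y = -16 mm in its own frame, which is cam_clamp's while the knob is at 0. Pushed with 4 N it starts to give along -y, then 0.6 N per mm, at most 20 mm. The cam then moves it 11 mm towards the jaw: if the jaw has pushed it back over 9 mm the knob cannot be turned home
- jaw_grip (a point): where the TCP should be, tool straight down, fingers closing along x, to squeeze the lock: 79 mm above the bench, 21 mm behind the jaw's face; axes as cam_clamp. The red tab's outer face is 29.5 mm to its -x side, the fixed black post's 22.5 mm to +x: 52 mm wide, 45 mm when pressed in, this point then midway. Both are 26 mm long (y), top 6 mm above this point; solid jaw begins 21 mm below it
- lock_tab (a joint): travel of the red tab (m), 0 = out, tooth fully in the rack; 0.007 = pressed right in, free from 0.0045; spring 5 N, rising to 7.4 N; squeeze with about 25 N. Only with the tab pressed does the jaw slide (1.5 N friction). Notches hold it at y = 118.5 mm in cam_clamp and every 8 mm from there (so 54.5), 0.5 mm play; let go between two, the tooth rides on the rack until the jaw comes to one
- knob_grip (a point): where the TCP should be to grip the orange knob bar, on the knob's axis; z points out along the axis, leaning 30 degrees from vertical to cam_clamp's -x; x lies along the bar and turns with it. Bar 66 mm long, 14 mm thick (y: fingers close along it), top 5.5 mm above this point; collar and brass disc (radius 30 mm) begin 19.5 mm below it. Come along the axis, fingers opened 30 to 60 mm
- guard_top (a point): middle of the top edge of the clear plastic chip guard with dark frame behind the knob, fixed: a plate 72 mm wide (cam_clamp y), 5 mm thick, that stands on the sloped top 82 mm uphill of the knob's axis and parallel to it, 150 mm high, so that it leans over the knob: only a tool leaning along the axis gets at the knob, and a carried block must clear it
- cam_knob (a joint): knob angle (rad), starts at 0 to 0.15, grows clockwise seen from above along its axis; the notch meets the latch at 1.25, stop at 1.31. The pad's spring drives it back until the latch is in (up to about 0.15 N m)
- latch (a joint): travel of the sprung steel latch (m) that rides on the rim of the brass disc from the uphill side; its housing starts 36 mm off the knob's axis, 20 mm below knob_grip. 0 = on the rim, about 0.006 = dropped into the notch, knob locked
- pine_cube: small pale pine cube, 42 x 45 x 40 mm, on the front plank; a bystander, nearer to or farther from the clamp than the walnut block; origin at the centre of its underside
- try_square: try square, steel blade and dark wooden stock, 168 x 105 mm, flat on the front plank at the right; a bystander; origin at the centre of its underside

How it is judged:
By the outcome, as a careful person would: the job done as asked, in the order asked, and still so for the second after the job is handed in, with the robot touching nothing.
It also fails if it takes over 58 s, if anything falls off the work surface, if the arm or the gripper's body presses on something with over 40 N, if the wrist force passes 120 N, or if a joint passes its speed limit or range.

## Working session

There is one attempt and no reset: what is moved stays moved. The work goes in short steps, Python scripts to look and compute and a tool call to move; the robot and the scene stay as the last step left them, time stands still between calls to the robot, and variables do not carry over. Pictures are saved under pics/ and viewed, at most 10 in all, crops included, and the job is handed in when it is done.

Besides the shell and the picture viewer there is one more tool, called after "Emit:" in YAML: its name, and indented under it one key for each argument. play_rows: Moves the arm, as the interface text tells. Its arguments: {"type":"object","properties":{"steps":{"type":"array","items":{"type":"array","items":{"type":"array","items":{"type":"number"}}}},"gripper":{"type":"number"},"squeeze":{"type":"number"}},"required":["steps"]}

```bash
ls; mkdir -p pics
cat > h.py <<'E'
import numpy as np, cv2, json
from scipy.spatial.transform import Rotation as R
from workcell import bot
def snap(n,fn):
    c=bot.camera(n); cv2.imwrite('pics/'+fn+'.png',c['img'])
    json.dump({k:(np.array(v).tolist()) for k,v in c.items() if k!='img'},open('pics/'+fn+'.json','w'))
    return c
def load(fn): return json.load(open('pics/'+fn+'.json'))
def rot(c): return R.from_euler('xyz',c['attitude'],degrees=True).as_matrix()
def ray(c,u,v):
    f=200/np.tan(np.radians(c['vfov']/2)); d=np.array([u-c['cx'],v-c['cy']])/f
    if c.get('fish'):
        r=np.linalg.norm(d); k=np.sin(r)/r if r>0 else 1; d=np.array([d[0]*k,d[1]*k,np.cos(r)])
    else: d=np.array([d[0],d[1],1])
    return rot(c)@d
def onz(c,u,v,z):
    d=ray(c,u,v); p=np.array(c['xyz']); return p+d*(z-p[2])/d[2]
def proj(c,P):
    f=200/np.tan(np.radians(c['vfov']/2)); p=rot(c).T@(np.array(P)-np.array(c['xyz']))
    if c.get('fish'):
        r=np.hypot(p[0],p[1]); th=np.arctan2(r,p[2]); return np.array([c['cx'],c['cy']])+f*th*p[:2]/r
    return np.array([c['cx'],c['cy']])+f*p[:2]/p[2]
E
python3 - <<'E'
from h import *
for n in ['top','scene','wrist']:
    c=snap(n,n+'0'); print(n,{k:v for k,v in c.items() if k!='img'})
print(bot.get_obs())
E
```

```text
pics
top {'vfov': 42.643399649722, 'cx': 323.3534121920783, 'cy': 201.58583400869367, 'xyz': array([ 0.2512919 , -0.10635855,  1.6634614 ]), 'attitude': array([-171.32685516,    0.37369049,  -91.20982746])}
scene {'vfov': 44.64175969689816, 'cx': 323.6592800465722, 'cy': 194.1937047462975, 'xyz': array([-0.46397969,  0.56327288,  1.50606155]), 'attitude': array([-138.22722879,    0.67457913, -126.07289755])}
wrist {'vfov': 65.70646984690485, 'cx': 319.2354237464609, 'cy': 194.4441427902511, 'xyz': array([0.15264101, 0.53335378, 0.37364576]), 'attitude': array([1.63646195e+02, 1.15283067e-02, 6.66403266e+01])}
{'time': 0.15, 'q': array([6.66904741e+01, 5.00529307e+00, 1.00453408e+01, 9.51000773e+01,
       3.24699097e-03, 8.99990658e+01]), 'qd': array([-0.07010636, -0.12545972,  0.13257597,  0.03638021,  0.04345771,
       -0.08578229]), 'joint_efforts': array([-5.03747524e-04, -5.20760036e+01,  4.65046191e+01,  1.38377573e-02,
       -1.98723478e-05,  6.80515697e-06]), 'ee_pos': array([0.2175589 , 0.50497316, 0.24943629]), 'tcp_rot': array([-1.79939971e+02, -3.24796792e-03,  1.56691405e+02]), 'wrist_force': array([ 0.35972662, -0.49087331,  0.2220924 ]), 'torque': array([ 0.01314549, -0.01694178, -0.00403798]), 'grasp_force': 0.0, 'opening': 0.08539969356204714}
```

View pics/top0.png

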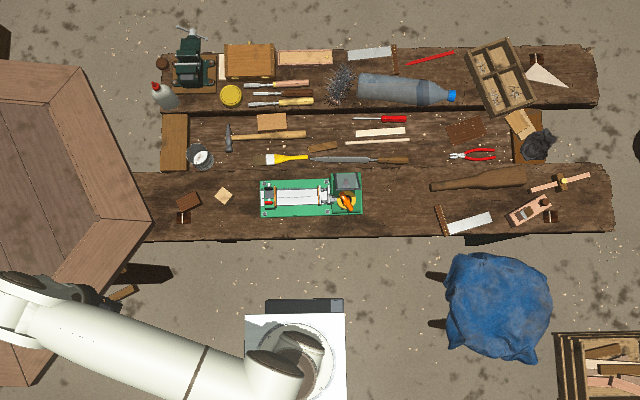

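View pics/scene0.png

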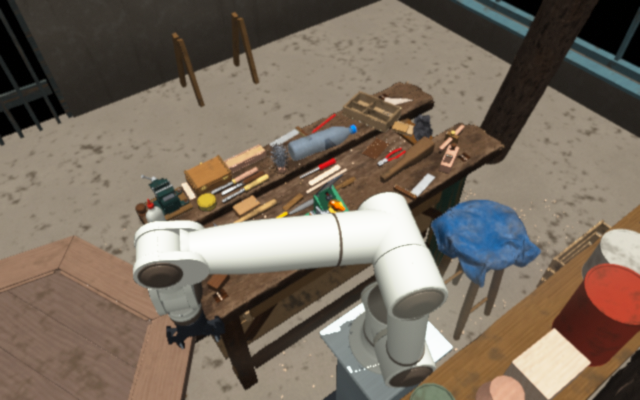

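The top view shows the walnut block at about (188,199), pine cube (223,196), clamp (260–362, 175–217) with the cam head on the right. The scene view is blocked by the arm. I'll zoom in.

Run:
```python
from h import *
i=cv2.imread('pics/top0.png')[165:230,165:375]
cv2.imwrite('pics/topz.png',cv2.resize(i,None,fx=3.8,fy=3.8,interpolation=cv2.INTER_CUBIC))
c=load('top0')
for n,u,v,z in [('wal',188,199,.032),('cube',223,196,.04),('clampL',260,197,0.0),('clampR',362,194,0.0)]: print(n,onz(c,u,v,z))
```

```text
wal [0.51843962 0.33580207 0.032     ]
cube [0.52440323 0.22113606 0.04      ]
clampL [0.52509137 0.10727156 0.        ]
clampR [ 0.52764546 -0.22851453  0.        ]
```

View pics/topz.png

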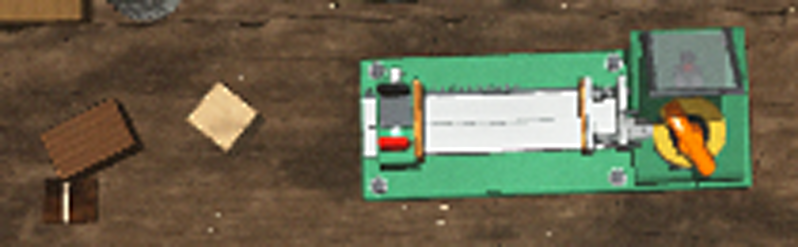

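The crop shows the walnut's top corners at about (40,137), (112,98), (140,143) and (68,180). The cube is at (222,117), the jaw face at x≈418, the pad face at x≈585, and the knob centre at about (690,138). I'll move over the block for a closer look.

Emit:
play_rows:
  steps:
    - [[-0.034, -0.004, 0, 0], [-0.034, -0.004, 0, 0], [-0.034, -0.004, 0, 0], [-0.034, -0.004, 0, 0], [-0.034, -0.004, 0, 0]]

```text
time: 0.57
ee_pos: [0.3669, 0.4185, 0.2498]
tcp_rot: [-180.0, -0.0, 156.7]
wrist_force: [-0.4, 0.5, 0.3]
opening: 0.0856
grasp_force: 0.0
```

Emit:
play_rows:
  steps:
    - [[-0.034, -0.004, 0, 0], [-0.034, -0.004, 0, 0], [-0.034, -0.004, 0, 0], [-0.034, -0.004, 0, 0], [-0.034, -0.004, 0, 0]]

```text
time: 0.98
ee_pos: [0.5153, 0.3326, 0.2497]
tcp_rot: [-180.0, -0.0, 156.7]
wrist_force: [-0.4, 1.3, -0.4]
opening: 0.0857
grasp_force: 0.0
```

Emit:
play_rows:
  steps:
    - [[0, 0, 0, 0.095], [0, 0, 0, 0.095], [0, 0, 0, 0.095], [0, 0, 0, 0.095], [0, 0, 0, 0.095]]

```text
time: 1.4
ee_pos: [0.5141, 0.3337, 0.2495]
tcp_rot: [-179.9, -0.0, 129.2]
wrist_force: [0.1, 0.2, 0.2]
opening: 0.0851
grasp_force: 0.0
```

Emit:
play_rows:
  steps:
    - [[0, 0, 0, 0.095], [0, 0, 0, 0.095], [0, 0, 0, 0], [0, 0, 0, 0], [0, 0, 0, 0]]

```text
time: 1.82
ee_pos: [0.514, 0.3338, 0.2498]
tcp_rot: [-180.0, 0.0, 118.8]
wrist_force: [-0.4, 0.1, -0.1]
opening: 0.0852
grasp_force: 0.0
```

Run:
```python
from h import *
snap('wrist','w1'); snap('top','t1'); o=bot.get_obs(); print(o['q'],o['ee_pos'],o['tcp_rot'])
```

```text
[3.30024361e+01 1.39506667e+01 2.02468538e+01 9.63062200e+01
 1.95495268e-03 9.42971976e+01] [0.51401898 0.33384974 0.2498867 ] [-1.79989849e+02 -1.19769451e-03  1.18705238e+02]
```

View pics/w1.png

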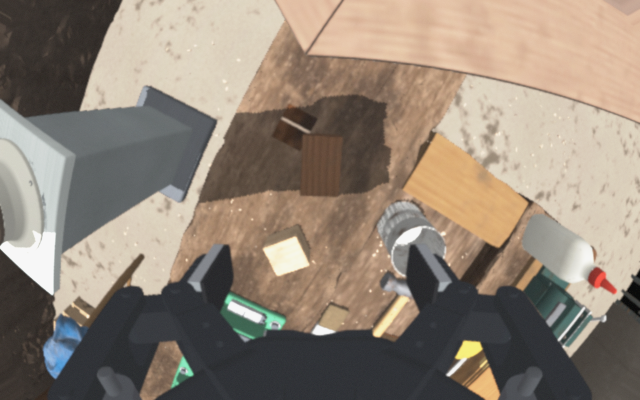

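The walnut's top face has corners at about (303,134), (342,135), (341,195) and (301,194). The cube is at about (287,252).

Run:
```python
from h import *
c=load('w1'); c['fish']=1
g=cv2.imread('pics/w1.png'); 
P=np.array([onz(c,u,v,.032)[:2] for u,v in [(302.5,134),(342,135),(341,195),(301,194)]])
print(P.round(4),P.mean(0)); print([np.linalg.norm(P[i]-P[(i+1)%4]).round(4) for i in range(4)])
d=P[3]+P[2]-P[0]-P[1]; print('long dir',np.degrees(np.arctan2(d[1],d[0])))
e=P[2]+P[1]-P[0]-P[3]; print('short dir',np.degrees(np.arctan2(e[1],e[0])))
o=bot.get_obs(); r=R.from_euler('xyz',o['tcp_rot'],degrees=True).as_matrix()
t=np.r_[P.mean(0),.024]; print('tool delta',r.T@(t-o['ee_pos']))
q=np.array([onz(c,u,v,.04)[:2] for u,v in [(263,250),(300,240),(308,264),(273,275)]]);print('cube',q.mean(0),q.round(3))
# top view baseplate corners (crop px)
c=load('top0'); f=lambda a,b,z:onz(c,165+(a+.5)/3.8-.5,165+(b+.5)/3.8-.5,z)
for z in (0.01,):
  for n,a,b in [('BL',363,200),('BR',748,187),('TL',362,62)]: print(n,f(a,b,z).round(4))
print('jaw face',f(422,158,.055),f(422,80,.055),'pad',f(584,78,.053),f(586,152,.053))
```

```text
[[0.479  0.3608]
 [0.5178 0.3808]
 [0.551  0.3202]
 [0.5099 0.2991]] [0.51443645 0.34025308]
[np.float64(0.0436), np.float64(0.0691), np.float64(0.0461), np.float64(0.069)]
long dir -62.35655927211688
short dir 27.268884458402713
tool delta [0.00541116 0.00348173 0.2258862 ]
cube [0.53030294 0.2208537 ] [[0.501 0.216]
 [0.535 0.251]
 [0.558 0.226]
 [0.527 0.19 ]]
BL [0.4567 0.1056 0.01  ]
BR [ 0.4607 -0.2239  0.01  ]
TL [0.5769 0.1062 0.01  ]
jaw face [0.48532499 0.05048492 0.055     ] [0.5515284  0.05001627 0.055     ] pad [ 0.55056926 -0.08607242  0.053     ] [ 0.48765857 -0.08650956  0.053     ]
```

Emit:
play_rows:
  steps:
    - [[0.0055, 0.0035, 0.038, 0.02], [0, 0, 0.04, 0], [0, 0, 0.04, 0], [0, 0, 0.04, 0], [0, 0, 0.03, 0]]
  gripper: 0.075
  squeeze: 40

```text
time: 2.33
ee_pos: [0.5134, 0.3397, 0.0585]
tcp_rot: [-179.9, 0.0, 117.5]
wrist_force: [0.1, -0.2, -0.4]
opening: 0.075
grasp_force: 0.0
```

Emit:
play_rows:
  steps:
    - [[0, 0, 0.02, 0], [0, 0, 0.012, 0], [0, 0, 0.006, 0], [0, 0, 0, 0], [0, 0, 0, 0]]

```text
time: 2.75
ee_pos: [0.5151, 0.3408, 0.0253]
tcp_rot: [179.9, -0.0, 117.5]
wrist_force: [0.1, 1.4, 0.6]
opening: 0.0748
grasp_force: 0.0
```

Emit:
play_rows:
  steps:
    - [[0, 0, 0, 0], [0, 0, 0, 0], [0, 0, 0, 0], [0, 0, 0, 0], [0, 0, 0, 0]]
  gripper: 0.03

```text
time: 3.17
ee_pos: [0.5152, 0.3408, 0.0256]
tcp_rot: [179.9, -0.0, 117.4]
wrist_force: [-0.8, -0.2, 6.2]
opening: 0.0443
grasp_force: 42.2
```

Emit:
play_rows:
  steps:
    - [[0, 0, 0, 0], [0, 0, 0, 0], [0, 0, 0, 0], [0, 0, 0, 0], [0, 0, 0, 0]]

```text
time: 3.58
ee_pos: [0.5151, 0.3408, 0.0256]
tcp_rot: [179.9, -0.0, 117.4]
wrist_force: [-1.0, -0.6, 6.1]
opening: 0.0445
grasp_force: 42.2
```

Gripped (opening 44.5 mm). Now lift, turn, and carry it over the clamp.

Emit:
play_rows:
  steps:
    - [[0, 0, -0.02, 0], [0, 0, -0.04, 0], [0, 0, -0.04, 0], [0, 0, -0.04, 0], [0, 0, -0.04, 0]]

```text
time: 4.0
ee_pos: [0.5141, 0.3401, 0.2061]
tcp_rot: [180.0, -0.0, 117.4]
wrist_force: [1.2, 1.5, -1.7]
opening: 0.0445
grasp_force: 41.4
```

Emit:
play_rows:
  steps:
    - [[0, 0, -0.04, 0.093], [0, 0, -0.03, 0.093], [0, 0, 0, 0.093], [0, 0, 0, 0.093], [0, 0, 0, 0.093]]

```text
time: 4.42
ee_pos: [0.5147, 0.3405, 0.2749]
tcp_rot: [179.9, -0.0, 90.5]
wrist_force: [-0.0, -0.7, -1.2]
opening: 0.0444
grasp_force: 41.5
```

Emit:
play_rows:
  steps:
    - [[-0.02, 0, 0, 0], [-0.035, 0, 0, 0], [-0.035, 0, 0, 0], [-0.035, 0, 0, 0], [-0.035, 0, 0, 0]]

```text
time: 4.83
ee_pos: [0.5164, 0.179, 0.2741]
tcp_rot: [180.0, -0.0, 90.8]
wrist_force: [0.2, -0.3, -2.4]
opening: 0.0442
grasp_force: 41.4
```

Emit:
play_rows:
  steps:
    - [[-0.035, 0, 0, 0], [-0.035, 0, 0, 0], [-0.035, 0, 0, 0], [-0.035, 0, 0, 0], [-0.01, 0, 0, 0]]

```text
time: 5.25
ee_pos: [0.5185, 0.0266, 0.2744]
tcp_rot: [180.0, 0.1, 90.6]
wrist_force: [0.2, -0.7, -0.2]
opening: 0.0447
grasp_force: 41.4
```

Run:
```python
from h import *
snap('wrist','w2'); snap('top','t2'); o=bot.get_obs(); print(o['q'],o['ee_pos'],o['tcp_rot'],o['wrist_force'])
```

```text
[ 3.14998760e+00  1.36143486e+00  9.02072352e+00  9.76327053e+01
 -8.07258341e-03  9.25336913e+01] [0.51874875 0.02851078 0.27430609] [1.79973086e+02 6.88952308e-03 9.06162928e+01] [-0.37860831  0.20459579 -1.6898556 ]
```

View pics/w2.png

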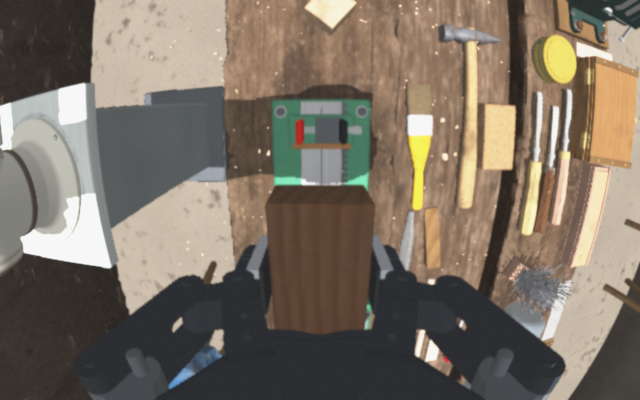

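The wrist view shows the block straight in the fingers (far top edge at v≈186, u 268–374). The jaw face edge is at v≈147, u 291–350, with plate corners (273,99) and (371,98).

Run:
```python
from h import *
c=load('w2'); c['fish']=1
for n,u,v,z in [('plTL',273,99,.01),('plTR',371,98,.01),('faceL',291.5,147.5,.055),('faceR',350,147.5,.055),('bedL',301,170,.02),('bedR',342,170,.02),('blkL',268,187,.281),('blkR',374,187,.281),('blkL2',271,330,.281),('blkR2',366,330,.281)]: print(n,onz(c,u,v,z).round(4))
g=cv2.imread('pics/w2.png')[85:195,255:390]; cv2.imwrite('pics/w2z.png',cv2.resize(g,None,fx=5,fy=5,interpolation=cv2.INTER_CUBIC))
```

```text
plTL [0.4611 0.1073 0.01  ]
plTR [0.5831 0.1101 0.01  ]
faceL [0.4882 0.0517 0.055 ]
faceR [0.5536 0.0524 0.055 ]
bedL [0.4968 0.0187 0.02  ]
bedR [0.548  0.0192 0.02  ]
blkL [0.4986 0.0666 0.281 ]
blkR [0.5407 0.0671 0.281 ]
blkL2 [ 0.4957 -0.0065  0.281 ]
blkR2 [ 0.5428 -0.006   0.281 ]
```

View pics/w2z.png

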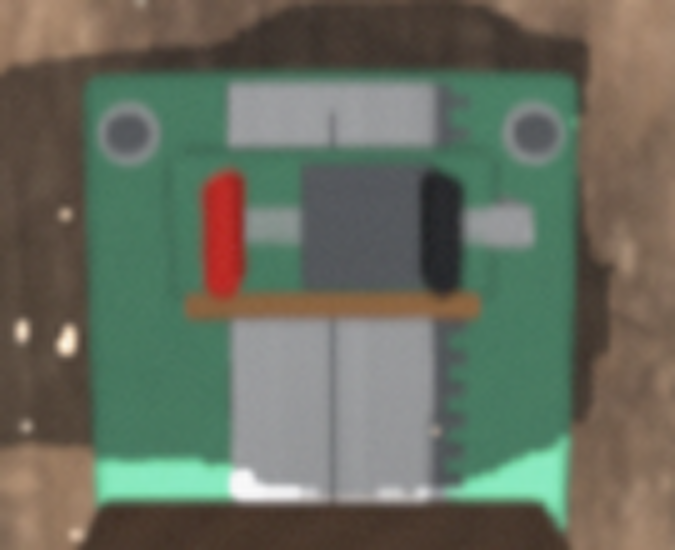

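Run:
```python
from h import *
c=load('w2'); c['fish']=1
f=lambda a,b:(255+(a+.5)/5-.5,85+(b+.5)/5-.5)
for n,a,b,z in [('slot1',333,115,.02),('slot2',333,490,.02),('faceL',187,319,.055),('faceR',481,319,.055),('bedL',231,330,.02),('bedR',434,330,.02),('bedL2',229,90,.02),('bedR2',436,90,.02),('tabL',204,235,.085),('postR',462,235,.085),('tabBack',225,170,.085),('tabFront',225,297,.085),('plTL',86,73,.01),('plTR',577,73,.01),]: print(n,onz(c,*f(a,b),z).round(4))
```

```text
slot1 [0.5211 0.0963 0.02  ]
slot2 [0.5222 0.0026 0.02  ]
faceL [0.4887 0.0507 0.055 ]
faceR [0.5545 0.0514 0.055 ]
bedL [0.4966 0.0432 0.02  ]
bedR [0.5466 0.0437 0.02  ]
bedL2 [0.496  0.1023 0.02  ]
bedR2 [0.5459 0.1029 0.02  ]
tabL [0.4949 0.0721 0.085 ]
postR [0.547  0.0727 0.085 ]
tabBack [0.4991 0.0854 0.085 ]
tabFront [0.4991 0.0594 0.085 ]
plTL [0.4596 0.1071 0.01  ]
plTR [0.5819 0.1085 0.01  ]
```

Emit:
play_rows:
  steps:
    - [[-0.015, 0.001, 0, 0], [-0.015, 0.001, 0.01, 0], [-0.0145, 0.001, 0.03, 0], [0, 0, 0.04, 0], [0, 0, 0.04, 0]]

```text
time: 5.77
ee_pos: [0.5231, -0.0136, 0.1534]
tcp_rot: [179.9, -0.0, 90.8]
wrist_force: [1.0, -0.2, -1.9]
opening: 0.0446
grasp_force: 41.5
```

Emit:
play_rows:
  steps:
    - [[0, 0, 0.04, 0], [0, 0, 0.03, 0], [0, 0, 0.02, 0], [0, 0, 0.008, 0], [0, 0, 0.004, 0]]

```text
time: 6.18
ee_pos: [0.5218, -0.0131, 0.0508]
tcp_rot: [-179.9, -0.0, 90.9]
wrist_force: [0.7, -0.9, -0.2]
opening: 0.0446
grasp_force: 41.4
```

Run:
```python
from h import *
c=snap('wrist','w3'); o=bot.get_obs(); print(o['ee_pos'],o['tcp_rot'],o['wrist_force'])
```

```text
[ 0.52233404 -0.01328244  0.05141645] [-1.79949436e+02 -1.10775650e-02  9.08557990e+01] [ 0.7370587   0.19847514 -2.10810842]
```

View pics/w3.png

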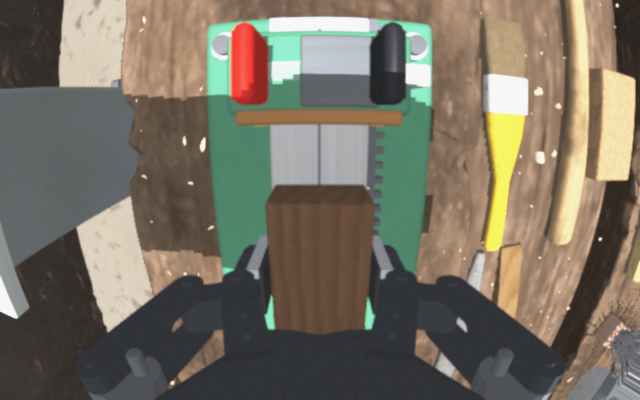

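The block sits centred over the bed: slot at u≈319 and block mid at u≈320, a few mm above it. Lower and release.

Emit:
play_rows:
  steps:
    - [[0, 0, 0.003, 0], [0, 0, 0.0022, 0], [0, 0, 0, 0], [0, 0, 0, 0], [0, 0, 0, 0]]

```text
time: 6.65
ee_pos: [0.5228, -0.0141, 0.0475]
tcp_rot: [179.9, 0.0, 90.8]
wrist_force: [0.2, -0.0, -0.6]
opening: 0.0444
grasp_force: 41.4
```

Emit:
play_rows:
  steps:
    - [[0, 0, 0, 0], [0, 0, 0, 0], [0, 0, 0, 0], [0, 0, 0, 0], [0, 0, 0, 0]]
  gripper: 0.07

```text
time: 7.07
ee_pos: [0.5225, -0.0141, 0.0469]
tcp_rot: [180.0, 0.0, 90.8]
wrist_force: [-0.4, -0.1, 0.0]
opening: 0.0699
grasp_force: 0.0
```

Emit:
play_rows:
  steps:
    - [[0, 0, -0.01, 0], [0, 0, -0.02, 0], [0, 0, -0.03, 0], [0, 0, -0.03, 0], [0, 0, -0.03, 0]]

```text
time: 7.48
ee_pos: [0.5221, -0.0141, 0.1689]
tcp_rot: [180.0, 0.0, 90.8]
wrist_force: [1.3, -0.3, 0.5]
opening: 0.07
grasp_force: 0.0
```

Emit:
play_rows:
  steps:
    - [[0.02, 0, 0, 0], [0.03, 0, 0, 0], [0.02, 0, 0, 0], [0, 0, 0, 0], [0, 0, 0, 0]]

```text
time: 7.9
ee_pos: [0.5214, 0.0567, 0.1675]
tcp_rot: [180.0, 0.0, 90.9]
wrist_force: [-0.9, -0.2, -0.1]
opening: 0.0706
grasp_force: 0.0
```

Run:
```python
from h import *
c=snap('wrist','w4'); o=bot.get_obs(); print(o['ee_pos'],o['tcp_rot'],o['wrist_force'])
```

```text
[0.52145323 0.05605008 0.16731936] [1.79980061e+02 1.12794716e-02 9.08578990e+01] [-0.98879502 -0.90881528  0.38575482]
```

View pics/w4.png

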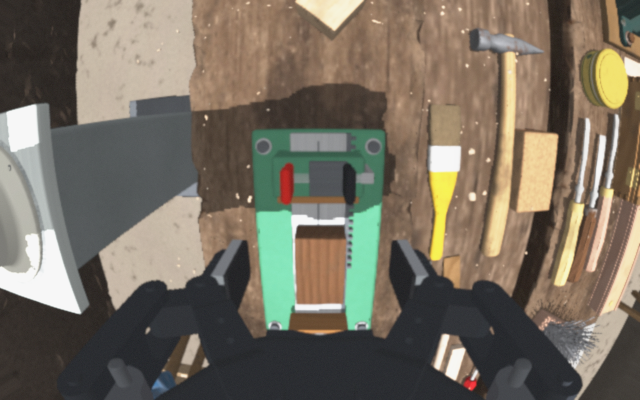

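The block lies flat and straight on the bed (corners (296,225), (345,225), (346,303), (295,303)). The pad face is at v≈314, and the jaw tab (286,183) and post (350,183) are clear. Now squeeze the lock.

Emit:
play_rows:
  steps:
    - [[0.008, 0.0015, 0.015, -0.003], [0.008, 0.0015, 0.03, 0], [0, 0, 0.025, 0], [0, 0, 0.01, 0], [0, 0, 0.005, 0]]

```text
time: 8.37
ee_pos: [0.5233, 0.0711, 0.0803]
tcp_rot: [-179.8, 0.0, 90.9]
wrist_force: [-1.3, 0.2, 1.1]
opening: 0.0699
grasp_force: 0.0
```

Emit:
play_rows:
  steps:
    - [[0, 0, 0, 0], [0, 0, 0, 0], [0, 0, 0, 0], [0, 0, 0, 0], [0, 0, 0, 0]]
  gripper: 0.04
  squeeze: 25

```text
time: 8.78
ee_pos: [0.5241, 0.0715, 0.0835]
tcp_rot: [180.0, 0.0, 90.9]
wrist_force: [-5.7, -1.4, 4.0]
opening: 0.0433
grasp_force: 27.6
```

Emit:
play_rows:
  steps:
    - [[0, 0, 0, 0], [0, 0, 0, 0], [0, 0, 0, 0], [0, 0, 0, 0], [0, 0, 0, 0]]

```text
time: 9.2
ee_pos: [0.524, 0.0716, 0.0834]
tcp_rot: [180.0, 0.0, 90.9]
wrist_force: [-5.5, -0.7, 3.8]
opening: 0.0435
grasp_force: 27.7
```

Emit:
play_rows:
  steps:
    - [[-0.004, 0, 0, 0], [-0.007, 0, 0, 0], [-0.007, 0, 0, 0], [-0.007, 0, 0, 0], [-0.007, 0, 0, 0]]

```text
time: 9.62
ee_pos: [0.5245, 0.0398, 0.0835]
tcp_rot: [180.0, -0.0, 91.0]
wrist_force: [-5.6, 1.9, 3.7]
opening: 0.0435
grasp_force: 27.6
```

Emit:
play_rows:
  steps:
    - [[-0.007, 0, 0, 0], [-0.007, 0, 0, 0], [-0.006, 0, 0, 0], [-0.005, 0, 0, 0], [-0.004, 0, 0, 0]]

```text
time: 10.03
ee_pos: [0.5249, 0.0107, 0.0835]
tcp_rot: [-180.0, -0.0, 90.9]
wrist_force: [-6.4, 3.4, 4.1]
opening: 0.0433
grasp_force: 27.4
```

Emit:
play_rows:
  steps:
    - [[0, 0, 0, 0], [0, 0, 0, 0], [0, 0, 0, 0], [0, 0, 0, 0], [0, 0, 0, 0]]

```text
time: 10.45
ee_pos: [0.5249, 0.0104, 0.0834]
tcp_rot: [-180.0, 0.0, 90.9]
wrist_force: [-6.3, -2.0, 4.4]
opening: 0.0435
grasp_force: 27.3
```

Run:
```python
from h import *
c=snap('wrist','w5'); o=bot.get_obs(); print(o['ee_pos'],o['tcp_rot'],o['wrist_force'],o['opening'])
```

```text
[0.52491982 0.01042665 0.08346566] [-1.79993939e+02  3.30908651e-02  9.09233975e+01] [-6.05101741 -1.56674475  3.93894374] 0.043475788871790155
```

View pics/w5.png

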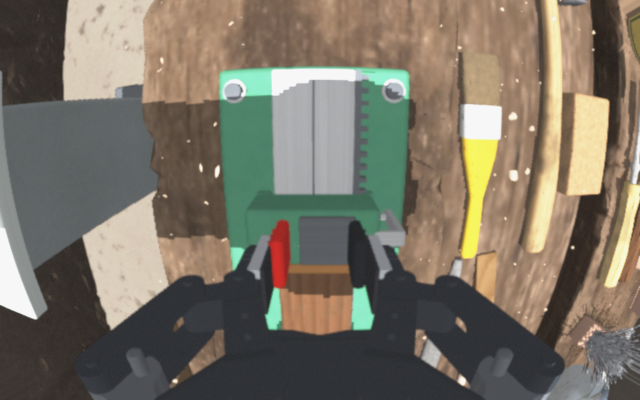

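The jaw has moved 61 mm with the gripper and the block is being pushed, so it has about 3 mm to go. I'll creep with force feedback.

Emit:
play_rows:
  steps:
    - [[-0.001, 0, 0, 0], [-0.001, 0, 0, 0], [0, 0, 0, 0], [0, 0, 0, 0], [0, 0, 0, 0]]

```text
time: 10.92
ee_pos: [0.525, 0.0089, 0.0835]
tcp_rot: [-180.0, -0.0, 90.9]
wrist_force: [-6.7, 1.4, 3.5]
opening: 0.0439
grasp_force: 27.4
```

Emit:
play_rows:
  steps:
    - [[-0.0005, 0, 0, 0], [0, 0, 0, 0], [0, 0, 0, 0], [0, 0, 0, 0], [0, 0, 0, 0]]

```text
time: 11.33
ee_pos: [0.5249, 0.0085, 0.0835]
tcp_rot: [-180.0, -0.0, 91.0]
wrist_force: [-5.6, 1.8, 3.9]
opening: 0.0435
grasp_force: 27.4
```

Emit:
play_rows:
  steps:
    - [[-0.0005, 0, 0, 0], [0, 0, 0, 0], [0, 0, 0, 0], [0, 0, 0, 0], [0, 0, 0, 0]]

```text
time: 11.75
ee_pos: [0.5249, 0.008, 0.0835]
tcp_rot: [-180.0, -0.0, 91.0]
wrist_force: [-6.9, 1.4, 4.4]
opening: 0.0436
grasp_force: 27.4
```

Emit:
play_rows:
  steps:
    - [[-0.0005, 0, 0, 0], [0, 0, 0, 0], [0, 0, 0, 0], [0, 0, 0, 0], [0, 0, 0, 0]]

```text
time: 12.17
ee_pos: [0.525, 0.0077, 0.0835]
tcp_rot: [-180.0, -0.1, 91.0]
wrist_force: [-6.4, 2.9, 5.0]
opening: 0.0435
grasp_force: 27.4
```

Emit:
play_rows:
  steps:
    - [[-0.0005, 0, 0, 0], [0, 0, 0, 0], [0, 0, 0, 0], [0, 0, 0, 0], [0, 0, 0, 0]]

```text
time: 12.58
ee_pos: [0.5249, 0.0076, 0.0835]
tcp_rot: [-180.0, -0.1, 91.0]
wrist_force: [-5.2, 5.1, 4.7]
opening: 0.0437
grasp_force: 27.5
```

Emit:
play_rows:
  steps:
    - [[-0.0003, 0, 0, 0], [0, 0, 0, 0], [0, 0, 0, 0], [0, 0, 0, 0], [0, 0, 0, 0]]

```text
time: 13.0
ee_pos: [0.5249, 0.0075, 0.0834]
tcp_rot: [-180.0, -0.1, 91.0]
wrist_force: [-6.6, 7.0, 3.9]
opening: 0.0433
grasp_force: 27.6
```

Contact: the force has risen to about 7 N and the jaw has moved 64.1 mm. Release the tab, opening only slightly at first.

Emit:
play_rows:
  steps:
    - [[0, 0, 0, 0], [0, 0, 0, 0], [0, 0, 0, 0], [0, 0, 0, 0], [0, 0, 0, 0]]
  gripper: 0.07

```text
time: 13.42
ee_pos: [0.526, 0.0065, 0.0826]
tcp_rot: [179.9, 0.0, 91.0]
wrist_force: [0.6, 0.4, 0.3]
opening: 0.0698
grasp_force: 0.0
```

Emit:
play_rows:
  steps:
    - [[0, 0, -0.01, 0], [0, 0, -0.02, 0], [0, 0, -0.03, 0], [0, 0, -0.03, 0], [0, 0, -0.03, 0]]

```text
time: 13.83
ee_pos: [0.5251, 0.0066, 0.2041]
tcp_rot: [180.0, 0.0, 91.0]
wrist_force: [1.2, 0.8, 0.0]
opening: 0.0699
grasp_force: 0.0
```

Emit:
play_rows:
  steps:
    - [[0.02, 0, -0.03, 0], [0.03, 0, -0.03, 0], [0.02, 0, 0, 0], [0, 0, 0, 0], [0, 0, 0, 0]]

```text
time: 14.25
ee_pos: [0.5243, 0.0769, 0.2623]
tcp_rot: [179.9, -0.0, 91.1]
wrist_force: [-0.3, -0.5, -1.1]
opening: 0.0699
grasp_force: 0.0
```

Run:
```python
from h import *
c=snap('wrist','w6');t=snap('top','t6'); o=bot.get_obs(); print(o['ee_pos'],o['tcp_rot'],o['wrist_force'],o['opening'],o['q'])
a=cv2.resize(c['img'][150:340,230:420],(600,600),interpolation=cv2.INTER_CUBIC)
cv2.imwrite('pics/w6z.png',a)
```

```text
[0.52402195 0.07576484 0.26123083] [-1.79981624e+02  1.59143338e-02  9.09743612e+01] [ 0.22039459 -0.86834766  0.47821502] 0.07005805894513194 [ 8.23377641e+00  2.42607216e+00  8.64716414e+00  9.62413318e+01
 -1.34647198e-02  9.72594201e+01]
```

View pics/w6z.png

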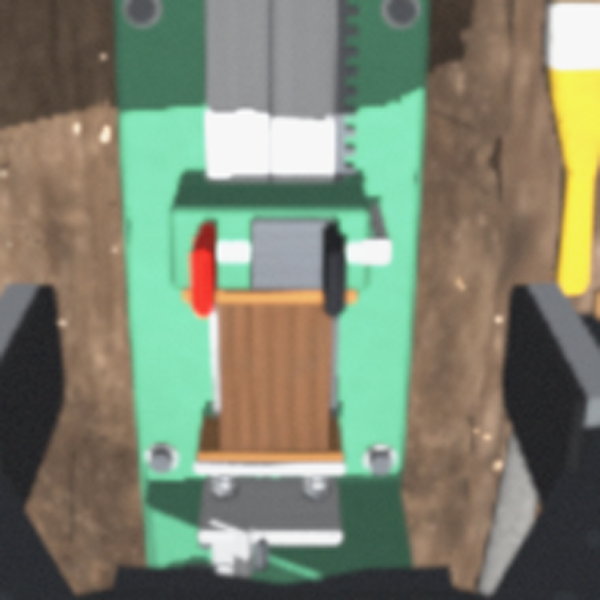

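The block is square between both faces, with the red tab and black post at crop u 190–346. That was my tenth picture, so the rest is numeric: I'll check the tab width and locate the knob bar by colour.

Run:
```python
from h import *
c=load('w6'); c['fish']=1
f=lambda a,b:(230+(a+.5)*190/600-.5,150+(b+.5)*190/600-.5)
a=onz(c,*f(191,265),.085);b=onz(c,*f(345,265),.085);print('tab/post',a,b,b[0]-a[0])
a=onz(c,*f(186,301),.055);b=onz(c,*f(357,299),.055);print('face',a,b)
a=onz(c,*f(195,455),.053);b=onz(c,*f(345,455),.053);print('pad',a,b)
def blob(fn,lo,hi,roi):
    g=cv2.cvtColor(cv2.imread('pics/'+fn+'.png'),cv2.COLOR_BGR2HSV)
    m=cv2.inRange(g,lo,hi); k=np.zeros_like(m); x0,y0,x1,y1=roi; k[y0:y1,x0:x1]=m[y0:y1,x0:x1]
    ys,xs=np.nonzero(k); return xs,ys
for fn in ['top0','t2','t6']:
    t=load(fn)
    xs,ys=blob(fn,(5,180,120),(17,255,255),(325,170,370,225))
    if len(xs)>5:
        P=np.c_[xs,ys].astype(float); r=cv2.minAreaRect(P.astype(np.float32)); print(fn,len(xs),P.mean(0),r)
    xs,ys=blob(fn,(20,150,100),(32,255,255),(325,170,370,225))
    if len(xs)>5: print(' yellow',len(xs),xs.mean(),ys.mean(),xs.min(),xs.max(),ys.min(),ys.max())
i=cv2.cvtColor(cv2.imread('pics/top0.png'),cv2.COLOR_BGR2HSV)[188:216,334:364]
for r in i: print(''.join('O' if 5<=p[0]<18 and p[1]>150 and p[2]>110 else 'Y' if 18<=p[0]<34 and p[1]>120 else 'g' if 45<p[0]<90 and p[1]>80 else '.' for p in r))
```

```text
tab/post [0.49548488 0.01637866 0.085     ] [0.547262  0.0173485 0.085    ] 0.05177712230316939
face [ 0.49054424 -0.0116378   0.055     ] [ 0.55470733 -0.00960366  0.055     ]
pad [ 0.49229571 -0.08334172  0.053     ] [ 0.55358827 -0.08209159  0.053     ]
top0 95 [346.66315789 202.26315789] ((346.362060546875, 201.84481811523438), (18.64551544189453, 7.090548515319824), 66.80140686035156)
 yellow 131 346.63358778625957 199.04580152671755 337 355 191 210
t2 92 [346.27173913 201.58695652] ((346.0, 201.00001525878906), (20.174531936645508, 7.158705234527588), 49.398704528808594)
 yellow 132 346.74242424242425 199.1969696969697 337 355 191 210
t6 95 [346.62105263 202.17894737] ((346.4588317871094, 201.53530883789062), (18.764484405517578, 7.158705234527588), 49.398704528808594)
 yellow 134 346.65671641791045 199.08955223880596 337 355 191 210
g..........................g..
g..........................g..
gg............Y..g.ggggggggg..
ggggggg..YYYYYYYYYgggggggggg..
ggggg...OOYYYYYYYYYggggggggg..
gggggY.OOOOYYYYYYYYYgggggggg..
gggg.YOOOO.YYYYYYYYY.ggggggg..
gggg.YOOOOO....YYYYYYggggggg..
..gg..OO.YOO....YYYYY.gggggg..
...YYYYO..OOO....YYYYYgggggg..
...YYYY.O.YOOOO..YYYYYgggggg..
...YYYY.OOYOOOOO.YYYYYgggggg..
...YYYY..OOOOOOO.YYYYYgggggg..
..gYYYYY.OOOOOOO.YYYYYgggggg..
gggYYYYY.OOOOOOOOYYYYYgggggg..
gggYYYYYYOOOOOOOOYYYYgggggggg.
ggg.YYYYYYOOOOOOOYYYYggggggg..
gggg.YYYYYYOOOOOOOYYgggggggg..
ggggg.YYYYYYOOOOOOOggggggggg..
gggggg.YYYYYYOOOOOOgggggggggg.
ggggggg..YYYYYOOOOO.ggggggggg.
ggggggggg....g.OOOOgggggggggg.
gggggggggggggggOOOYgggggggggg.
gggggggggggggggg..ggggggggggg.
ggggggggggggggggggggg..gggggg.
ggggggggggggggggggggggggggggg.
gggggggggggggggggggggg.g..g...
..............................
```

The tab is 51.8 mm wide, so it is fully out and locked, and the faces are about 71 mm apart. Next I'll move the wrist camera to the robot side of the knob to triangulate it.

Emit:
play_rows:
  steps:
    - [[0, -0.025, -0.01, 0], [0, -0.035, -0.01, 0], [0, -0.035, 0, 0], [-0.02, -0.035, 0, 0], [-0.035, 0, 0, 0]]
  gripper: 0.04

```text
time: 14.77
ee_pos: [0.3905, 0.0195, 0.2823]
tcp_rot: [180.0, -0.0, 91.1]
wrist_force: [0.3, 0.6, -0.7]
opening: 0.0402
grasp_force: 0.0
```

Emit:
play_rows:
  steps:
    - [[-0.038, 0, 0, 0], [-0.038, 0, 0, 0], [-0.038, 0, 0, 0], [-0.038, 0, 0, 0], [-0.038, 0, 0, 0]]

```text
time: 15.18
ee_pos: [0.3972, -0.1736, 0.2811]
tcp_rot: [-180.0, 0.0, 90.9]
wrist_force: [1.0, 1.5, 0.0]
opening: 0.0398
grasp_force: 0.0
```

Emit:
play_rows:
  steps:
    - [[-0.038, 0, 0, 0], [-0.03, 0, 0, 0], [-0.01, 0, 0, 0], [0, 0, 0, 0], [0, 0, 0, 0]]

```text
time: 15.6
ee_pos: [0.399, -0.2493, 0.2809]
tcp_rot: [-179.9, -0.1, 90.9]
wrist_force: [1.0, 0.1, -0.5]
opening: 0.04
grasp_force: 0.0
```

Run:
```python
from h import *
c=snap('wrist','w7'); o=bot.get_obs(); print(o['ee_pos'],o['tcp_rot'],o['q'],c['xyz'],c['attitude'])
c=dict(c);c['fish']=1
p=proj(c,[.505,-.175,.09]); print('expect',p)
i=cv2.cvtColor(c['img'],cv2.COLOR_BGR2HSV); x0,y0=int(p[0])-75,int(p[1])-75; x0=max(x0,0);y0=max(y0,0)
for r in i[y0:y0+150:3,x0:x0+170:2]: print(''.join('O' if 4<=q[0]<18 and q[1]>160 and q[2]>110 else 'Y' if 18<=q[0]<34 and q[1]>120 else 'g' if 45<q[0]<90 and q[1]>80 else '.' for q in r))
print(x0,y0)
```

```text
[ 0.39924948 -0.24859356  0.28110822] [-1.79970529e+02 -3.71397612e-02  9.09322913e+01] [-3.19171628e+01 -5.04425680e+00  3.55145968e+00  9.86406209e+01
  1.52150096e-02  5.71505303e+01] [ 0.39894708 -0.17782448  0.40521796] [1.63735519e+02 5.41919891e-02 7.99324685e-01]
expect [421.43532299 108.41648109]
............ggggggggggggggg.......................ggggggg...............YYYYY........
............gggggggggggggg...........................gggg...............YYYYY........
.............gggggggggggg.............................ggg................YYY.........
.............ggggggggggggg............................ggg............................
.............gggggggggggggg.......................ggggggg............................
............ggggggggggggggg......................gggggggg............................
............ggggg.ggggggggg......................gggggggg............................
............gg......ggggggg......................gggggggg............................
............gg.......gggggg......................gggggggg............................
.............g.....
[... 2813 characters left out ...]
.....
.....................................................................................
.....................................................................................
.....................................................................................
.....................................................................................
.....................................................................................
.....................................................................................
.....................................................................................
.....................................................................................
346 33
```

```bash
cat > knob.py <<'E'
from h import *
from scipy.optimize import least_squares
cy=np.radians(.65); Rc=R.from_euler('z',cy).as_matrix()
ax=Rc@[-.5,0,np.sqrt(.75)]; up=Rc@[np.sqrt(.75),0,.5]; yy=Rc@[0,1,0]
t=np.linspace(0,2*np.pi,120)
def ext(c,K):
    C=[proj(c,K-19.5e-3*ax+.03*(np.cos(a)*up+np.sin(a)*yy)) for a in t]; C=np.array(C)
    return np.r_[C.min(0),C.max(0)]
def ends(c,K,p):
    b=np.cos(p)*up+np.sin(p)*yy
    return np.r_[proj(c,K+5.5e-3*ax-.033*b),proj(c,K+5.5e-3*ax+.033*b)]
if __name__=='__main__':
    w=load('w7');w['fish']=1; T=load('top0')
    def res(s):
        K=s[:3];p=s[3]
        return np.r_[ext(w,K)-[387,80,442,131], 3*(ext(T,K)-[336.7,190.7,355.4,210]), ends(w,K,p)-[388,119,436,94],3*(ends(T,K,p)-[350.5,209.5,341.5,193])]
    s=least_squares(res,[.505,-.17,.1,.4],loss='soft_l1',f_scale=2)
    K=s.x[:3]; print(K,np.degrees(s.x[3]),res(s.x).round(1))
    p=s.x[3]; b=np.cos(p)*up+np.sin(p)*yy; print('low end',K-.033*b,'at 27:',K-.027*b)
    o=np.array([.5228,-.0675,0]); print('clamp frame',Rc.T@(K-o))
E
python3 knob.py
```

```text
[ 0.49267213 -0.17282196  0.08531484] 26.737364361219417 [ 0.7 -0.7 -2.3  1.7 -0.6 -2.9  0.4 -7.4 -7.2 -1.1  0.2 -1.5  2.5  2.1
 -0.  -0.5]
low end [ 0.46731906 -0.18795729  0.07057905] at 27: [ 0.47192871 -0.18520541  0.07325828]
clamp frame [-0.03132075 -0.1049734   0.08531484]
```

Run:
```python
from h import *
c=load('w6'); c['fish']=1
f=lambda a,b:(230+(a+.5)*190/600-.5,150+(b+.5)*190/600-.5)
for z in (.242,.236):
  for a,b in [(512,287),(557,287),(62,287),(12,287)]: print(z,(onz(c,*f(a,b),z)-[.5240,.0758,0]).round(4))
# fingertip silhouettes now, in w7 (opening .04): dark map
i=cv2.cvtColor(cv2.imread('pics/w7.png'),cv2.COLOR_BGR2GRAY)
for r in i[225:300:4,230:410:2]: print(''.join('#' if q<45 else '+' if q<90 else '.' for q in r))
```

```text
0.242 [0.039  0.0059 0.242 ]
0.242 [0.0468 0.0058 0.242 ]
0.242 [-0.0355  0.0047  0.242 ]
0.242 [-0.0441  0.0043  0.242 ]
0.236 [0.0406 0.0032 0.236 ]
0.236 [0.0488 0.0031 0.236 ]
0.236 [-0.0369  0.0019  0.236 ]
0.236 [-0.0459  0.0015  0.236 ]
+.....................+++++...............................................................
.....................++++++...............................................................
.....................+++++................................................................
.......................##........................................+#+......................
......................+##........................................+##......................
.....................+###........................................+##+......+++............
..........+#+#+......+###........................................+###+.....+++#++.........
...++....+++++......+####........................................+###+......+++++.........
...++...+++#+......+#####...++...................................#####+......++++++.......
...+...+#++++......+#####+++++.......
[... 172 characters left out ...]
++...................................+######++......++##++.....
+++##++##+#++++...++#####+++....................................+######++...+##+#+#++++++.
++##++++++++#++...++#####++......................................+####++...+###+#+++++#+#+
+++#++++##+##+++++++#####++......................................+####++++++#++#+++++++##+
+#++++++#+++###++#++####++........................................+###+++#+++++##++++#++++
++++##+++++++#+###++###+..........................................+###+++#++#+###+++#++#++
#++++++##+++++##+#++###+...........................................###++####+#++++#+#+#+#+
##+######+#+++##+#+++#+.........................................+++##+++############++####
```

The fingertips are about 8 mm thick. I'll use the +x finger to push the bar's low end in +y with the tool upright and its axis well clear of the guard: TCP start ≈ (0.435, −0.218, 0.084), opening 70 mm.

Emit:
play_rows:
  steps:
    - [[0.01, 0.012, 0.03, 0], [0.01, 0.012, 0.035, 0], [0.01, 0.0125, 0.035, 0], [0, 0, 0.03, 0], [0, 0, 0.02, 0]]
  gripper: 0.07

```text
time: 16.07
ee_pos: [0.4353, -0.216, 0.1291]
tcp_rot: [-179.9, -0.0, 91.2]
wrist_force: [0.4, -0.4, -0.9]
opening: 0.0703
grasp_force: 0.0
```

Emit:
play_rows:
  steps:
    - [[0, 0, 0.02, 0], [0, 0, 0.015, 0], [0, 0, 0.01, 0], [0, 0, 0.003, 0], [0, 0, 0, 0]]

```text
time: 16.48
ee_pos: [0.4355, -0.2176, 0.0831]
tcp_rot: [-180.0, -0.0, 91.0]
wrist_force: [-0.1, 0.5, 0.6]
opening: 0.0696
grasp_force: 0.0
```

Emit:
play_rows:
  steps:
    - [[0.002, 0, 0, 0], [0.002, 0, 0, 0], [0.002, 0, 0, 0], [0, 0, 0, 0], [0, 0, 0, 0]]

```text
time: 16.9
ee_pos: [0.4357, -0.2124, 0.0837]
tcp_rot: [180.0, 0.0, 91.0]
wrist_force: [1.1, 0.1, 0.5]
opening: 0.0699
grasp_force: 0.0
```

```bash
cat > asc.py <<'E'
from h import *
import sys
fn=sys.argv[1]
snap('top',fn); snap('wrist',fn+'w'); o=bot.get_obs(); print(o['ee_pos'],o['tcp_rot'],o['wrist_force'],o['q'].round(1))
i=cv2.cvtColor(cv2.imread('pics/%s.png'%fn),cv2.COLOR_BGR2HSV)[188:216,330:364]
for r in i: print(''.join('O' if 5<=p[0]<18 and p[1]>150 and p[2]>110 else 'Y' if 18<=p[0]<34 and p[1]>120 else 'g' if 45<p[0]<90 and p[1]>80 else '#' if p[2]<60 else '.' for p in r))
E
python3 asc.py k1
```

```text
[ 0.4356199 -0.2124742  0.0834584] [1.79983932e+02 8.29920024e-03 9.09733455e+01] [-0.31794427 -0.60009655  0.51942096] [-26.   -3.9 -17.3  76.6  -0.   63. ]
.gggg.............................
.gggg.............................
gggggg............................
ggg.ggggggg..YY...................
gggggggg.gYOOOY...................
ggg.gggggYOOOO....................
....ggggYYOOOO....................
g.....gg.YOO.O....................
.......g..OO......................
.......Y.YYOO.....................
.......YYYY.O.....................
.......YYYY#......................
.......YYYY##.....................
......gYYYY.#.....................
....gggYYYYY##....................
....ggg.YYYYY#....................
.gggggg..YYYY.....................
ggggggg..YYYY.....................
ggggggggg.YYY.....................
ggggggggg.........................
ggggggggggg.......................
gggg.gggggg.......................
gggggg.ggg........................
ggggggg.gg........................
ggg....g.g........................
gg................................
gggg.gggg.........................
..................................
```

Emit:
play_rows:
  steps:
    - [[0.002, 0, 0, 0], [0.002, 0, 0, 0], [0.002, 0, 0, 0], [0.002, 0, 0, 0], [0.002, 0, 0, 0]]

```text
time: 17.42
ee_pos: [0.4355, -0.2029, 0.0834]
tcp_rot: [180.0, 0.1, 90.9]
wrist_force: [-0.9, -6.1, -0.6]
opening: 0.07
grasp_force: 2.4
```

Emit:
play_rows:
  steps:
    - [[0.002, 0, 0, 0], [0.002, 0, 0, 0], [0.002, 0, 0, 0], [0.002, 0, 0, 0], [0.002, 0, 0, 0]]

```text
time: 17.83
ee_pos: [0.4346, -0.193, 0.083]
tcp_rot: [-179.9, 0.1, 90.9]
wrist_force: [-2.4, -6.1, -3.2]
opening: 0.07
grasp_force: 3.4
```

```bash
cat > asw.py <<'E'
from h import *
import sys
fn=sys.argv[1]
c=snap('wrist',fn); snap('top',fn+'t'); o=bot.get_obs(); print(o['ee_pos'],o['tcp_rot'],o['wrist_force'])
c['fish']=1; p=proj(c,[.4927,-.173,.085]); x0=int(p[0])-80;y0=max(int(p[1])-90,0); print(p,x0,y0)
i=cv2.cvtColor(c['img'],cv2.COLOR_BGR2HSV)[y0:y0+180:4,x0:x0+180:2]
for r in i: print(''.join('O' if 4<=p[0]<18 and p[1]>160 and p[2]>90 else 'Y' if 18<=p[0]<34 and p[1]>120 else 'g' if 45<p[0]<90 and p[1]>80 else '#' if p[2]<60 else '.' for p in r))
E
python3 asw.py k2
```

```text
[ 0.43481617 -0.19231681  0.08303812] [-1.79948964e+02  1.30545593e-02  9.09650372e+01] [-1.28996816 -5.05095482 -1.4794289 ]
[446.03643633 229.70687524] 366 139
ggggggggggggggggggggggggggggggggggggggggg..................ggg...ggggggggggggggggggggggggg
ggggggggggggggggggggggggggggggggggggggggggg...............gggggggggggggggggggggggggggggggg
gggggggggggggggggggggggggggggggggggggggggggg...........ggggggggggggggggggggggggggggggggggg
gggggggggggggggggggggggggggggg........................gggggggggggggggggggggggggggggggggggg
ggggggggggggggggggggggggg...........................gggggggggggggggggggggggggggggggggggggg
gggggggggggggggggggggg...............YYYYYYYYYYYYYYYY...gggggggggggggggggggggggggggggggggg
ggggggggggggggggggggg...........YYYYYYYYYYYYYYYYYYYYYYYYYY..gggggggggggggggggggggggggggggg
ggggggggggggggggggg..........YYYYYYYYYYYYYYYYYYYYYYYYYYYYYYYY..ggggggggggggggggggggggggggg
gggggggggggggggggg........YYYYYYYYYYYYYYYYYYYYYYYYYYYYYYYYYYYYYY.ggggggggggggggggggggggggg
ggggggggggggggggg.......YYYYYYYYYYYYYYYYYYYYYYYYYYYYYYYYYYYYYYYYYY.ggggggggggggggggggggggg
gggggggggggggggg......YYYYYY
[... 2456 characters left out ...]
##########..#####........gg#############.gggggggggggggggggggggg
...............########.#####################################...#####ggggggggggggggggggggg
................#######.###############################################..ggggggggggggggggg
.................########################################################............ggggg
.................##########################################################...............
..................#######################..............######################.............
..................######################.................######################...........
.................#######################...................#####################..........
```

The push works: the bar now lies roughly along x at about 5 N. Continue.

Emit:
play_rows:
  steps:
    - [[0.002, 0, 0, 0], [0.002, 0, 0, 0], [0.002, 0, 0, 0], [0.001, 0, 0, 0], [0.001, 0, 0, 0]]

```text
time: 18.35
ee_pos: [0.4337, -0.1853, 0.0826]
tcp_rot: [-179.8, 0.1, 90.9]
wrist_force: [-7.5, -12.0, -3.6]
opening: 0.0701
grasp_force: 7.1
```

Emit:
play_rows:
  steps:
    - [[0.001, 0, 0, 0], [0.001, 0, 0, 0], [0.001, 0, 0, 0], [0.001, 0, 0, 0], [0, 0, 0, 0]]

```text
time: 18.77
ee_pos: [0.4337, -0.1819, 0.0827]
tcp_rot: [-179.8, 0.2, 90.8]
wrist_force: [-7.0, -14.9, -2.9]
opening: 0.0699
grasp_force: 7.7
```

```bash
python3 asw.py k3
```

```text
[ 0.43363932 -0.18192926  0.0826664 ] [-179.81126104    0.19274307   90.839234  ] [ -6.57049267 -13.99142112  -3.22816757]
[444.48124183 251.78252074] 364 161
gggggggggggggggggggggggggggggggggggggggggggggg..........ggggggg...gggggggggggggggggggggggg
ggggggggggggggggggggggggggggggggggggggg...............gggggggggggggggggggggggggggggggggggg
gggggggggggggggggggggggggggggggggg.......................ggggggggggggggggggggggggggggggggg
ggggggggggggggggggggggggggggggg.............................gggggggggggggggggggggggggggggg
ggggggggggggggggggggggggggggg.................................gggggggggggggggggggggggggggg
gggggggggggggggggggggggggg............YYYYYYYYYYYYYYY...........gggggggggggggggggggggggggg
gggggggggggggggggggggggg.........YYYYYYYYYYYYYYYYYYYYYYYYY.......ggggggggggggggggggggggggg
ggggggggggggggggggggggg.......YYYYYYYYYYYYYYYYYYYYYYYYYYYYYYYY....gggggggggggggggggggggggg
ggggggggggggggggggggg......YYYYYYYYYYYYYYYYYYYYYYYYYYYYYYYYYYYYY...ggggggggggggggggggggggg
gggggggggggggggggggg.OOOOOOOYYYYYYYYYYYYYYYYYYY....YYY..YYYYYYYYYY..gggggggggggggggggggggg
gggggggggggggggggg.OOOOOOOOOOOO
[... 2453 characters left out ...]
###############...............#####################.ggggggggggg
...................######################..................#####################.ggggggggg
..................####.###..###########......................#####################........
.................#########...##########.......................######################......
................######################..........................######################....
..............################.#######...........................######################...
####.........########################..........................#..#######################.
######......##########...###########............####.........####################.######.#
```

The bar is at about −33°, with about −45° needed. Keep pushing while easing out along the bar for lever arm.

Emit:
play_rows:
  steps:
    - [[0.0015, -0.001, 0, 0], [0.0015, -0.001, 0, 0], [0.0015, -0.001, 0, 0], [0.001, -0.001, 0, 0], [0, 0, 0, 0]]

```text
time: 19.28
ee_pos: [0.4302, -0.1777, 0.0834]
tcp_rot: [-179.9, 0.4, 90.8]
wrist_force: [-5.4, -21.2, -1.5]
opening: 0.0698
grasp_force: 9.7
```

```bash
python3 asw.py k4 | awk 'NR<3||(NR>8&&NR<36)'
```

```text
[ 0.4302125  -0.17771386  0.08343362] [-179.91246657    0.3590894    90.77047382] [ -5.67695413 -21.29021077  -0.53407265]
[448.87157913 258.47629068] 368 168
ggggggggggggggggggggggggg.........YYYYYYYYYY..YYY..YYYYYY........ggggggggggggggggggggggggg
gggggggggggggggggggggggg......YYYYYYYYYYYYYY.............YYYY.....gggggggggggggggggggggggg
gggggggggggggggggggggg....OOOYYYYYYYYYYYYYY.............YYYYYYYY...ggggggggggggggggggggggg
ggggggggggggggggggggg.OOOOOOOOOYYYYYYYYYYYY.............YYYYYYYYYY..gggggggggggggggggggggg
ggggggggggggggggggg.OOOOOOOOOOOOOYYYYYYYYYY............YYYYYYYYYYYY..ggggggggggggggggggggg
ggggggggggggggggg..OOOOOOOOOOOOOOOOYYYYYYYY............YYYYYYYYYYYYYY.gggggggggggggggggggg
gggggggggggggggg.OOOOOOOOOOOOOOOOOOOOYYYYYYYYYYYY......YYYYYYYYYYYYYYY.ggggggggggggggggggg
ggggggggggggggg.OOOOOOOOOOOOOOOOOOOOOOO.####........YYYYYYYYYYYYYYYYYYYggggggggggggggggggg
gggggggggggggg.OOOOOOOOOOOOOOOOOOOOOOOOOO.#####........YYYYYYYYYYYYYYYY.gggggggggggggggggg
gggggggggggggggYOOOOOOOOOOOOOOOOOOOOOOOOOOO.####.......#.YYYYYYYYYYYYYYY.gggggg...gggggggg
gggggggggggggggg.OOOOOOOOOOOOOO
[... 815 characters left out ...]
...##.OOOOOOOOOOOOOOOOOOOOOOOOOOOYYYYYYYYYYggggg...............
ggggggggggg############........###.OOOOOOOOOOOOOOOOOOOOOOOOOOOYYYYYY.gggggg...............
...gggggggg.###########........####...OOOOOOOOOOOOOOOOOOOOOOOOOOYYY.gggggggg..............
...ggggggggg##########.......############.OOOOOOOOOOOOOOOOO.OOOOOYgggggggggggggg..........
......ggggggg##########....#######.....###.OOOOOOOOOO.##########...ggggggggggggggggggggggg
............g.########.####################...OOOOOO.######....####.gggggggggggggggggggggg
..............########.#####################################.#######.ggggggggggggggggggggg
...............#######.###############################################.ggggggggggggggggggg
```

```bash
cat > ang.py <<'E'
from knob import *
import sys
K=np.array([.4927,-.1728,.0853])
for fn in sys.argv[1:]:
    c=load(fn);c['fish']=1; i=cv2.cvtColor(cv2.imread('pics/%s.png'%fn),cv2.COLOR_BGR2HSV)
    m=cv2.inRange(i,(4,160,90),(17,255,255)); p=proj(c,K).astype(int); k=np.zeros_like(m); cv2.circle(k,tuple(int(v) for v in p),95 if fn!='w7' else 45,255,-1); m&=k
    m=cv2.morphologyEx(m,cv2.MORPH_OPEN,np.ones((3,3))) if fn!='w7' else m
    ys,xs=np.nonzero(m); Q=[]; o=np.array(c['xyz']); P0=K+.0055*ax
    for u,v in list(zip(xs,ys))[::3]:
        d=ray(c,u,v); X=o+d*((P0-o)@ax)/(d@ax)-P0; Q.append([X@up,X@yy])
    r=cv2.minAreaRect(np.float32(Q)*1000); Q=np.array(Q); w,V=np.linalg.eigh(np.cov(Q.T)); e=V[:,1]*np.sign(V[0,1])
    print(fn,'phi',np.degrees(np.arctan2(e[1],e[0])).round(1),'mean mm',(Q.mean(0)*1000).round(1),'rect',np.round(r[0],1),np.round(r[1],1),round(r[2],1))
E
python3 ang.py w7 k2 k3 k4
```

```text
w7 phi 28.0 mean mm [4. 1.] rect [2.  0.6] [64.6 22.7] 21.1
k2 phi 8.9 mean mm [0.3 2.7] rect [1.1 2. ] [65.7 26.8] 14.7
k3 phi -31.4 mean mm [-1.6  6.3] rect [1.3 4.7] [25.3 58.9] 51.8
k4 phi -35.5 mean mm [-3.1  8.3] rect [-0.8  6.9] [24.6 54.2] 48.9
```

Emit:
play_rows:
  steps:
    - [[0.001, -0.0003, 0, 0], [0.001, -0.0003, 0, 0], [0, 0, 0, 0], [0, 0, 0, 0], [0, 0, 0, 0]]

```text
time: 19.8
ee_pos: [0.4296, -0.1766, 0.0836]
tcp_rot: [-179.9, 0.5, 90.7]
wrist_force: [-7.0, -26.7, -0.7]
opening: 0.0699
grasp_force: 11.7
```

```bash
python3 asw.py k5 | awk 'NR<3||(NR>18&&NR<36)'; python3 ang.py k5
```

```text
[ 0.42960665 -0.17657731  0.08358811] [-179.9126329     0.4667028    90.71324209] [ -5.90031289 -26.45156241  -0.54044088]
[449.46333201 260.23406181] 369 170
gggggggggggggggg.OOOOOOOOOOOOOOOOOOOOOOOOOOOOOOOO......##.YYYYYYYYYYYYYY.gggg.............
ggggggggggggggggg..OOOOOOOOOOOOOOOOOOOOOOOOOOOOOOOOO..####.YYYYYYYYYYYYY.gggg.............
gggggggggggg##.......OOOOOOOOOOOOOOOOOOOOOOOOOOOOOOOO.#####.YYYYYYYYYYYY.gggg.............
ggggggggggg.###.......OOOOOOOOOOOOOOOOOOOOOOOOOOOOOOOO.####.YYYYYYYYYYYY.ggg..............
ggggggggggg.####........OOOOOOOOOOOOOOOOOOOOOOOOOOOOOOO####.YYYYYYYYYYYY..................
ggggggggggg######.........OOOOOOOOOOOOOOOOOOOOOOOOOOOO.####.YYYYYY........................
ggggggggggg########.......#.OOOOOOOOOOOOOOOOOOOOOOOOOOO.##.YYYYYYY........................
ggggggggggg#########.......###.OOOOOOOOOOOOOOOOOOOOOOOOOO.YYYYYYYYYYY.g...................
gggggggggg.##########........##.OOOOOOOOOOOOOOOOOOOOOOOOOOYYYYYYYYYYY.gggg................
gggggggggg.###########........###OOOOOOOOOOOOOOOOOOOOOOOOOOOYYYYYYYYY.ggggg...............
ggggggggggg############........###.OOOOOOOOOOOOOOOOOOOOOOOOOOOYYYYYY.gggggg...............
...gggggggg###########.......#########..OOOOOOOOOOOOOYYOOOOOOOOYYY.gggggggg...............
...ggggggggg##########......#####.##.####.OOOOOOOOOOOO.######..OO.gggggggggggggg..........
......gggggg.#########....########...####..OOOOOOOOO.############.gggggggggggggggggggggggg
.............########..#########################....######.....####.gggggggggggggggggggggg
..............#######.###############################################ggggggggggggggggggggg
...............###########################.############################ggggggggggggggggggg
k5 phi -35.3 mean mm [-3.5  8.9] rect [-0.8  7.4] [23.8 53.3] 51.4
```

The bar has stopped turning while the force climbs, and the latch appears to intrude on the disc rim. Back off to see whether it holds.

Emit:
play_rows:
  steps:
    - [[-0.002, 0, 0, 0], [-0.003, 0, 0, 0], [-0.005, 0, 0, 0], [-0.005, 0, 0, 0], [-0.003, 0, 0, 0]]

```text
time: 20.32
ee_pos: [0.4308, -0.1911, 0.0833]
tcp_rot: [180.0, -0.0, 91.0]
wrist_force: [-0.5, -0.3, -0.0]
opening: 0.0702
grasp_force: 0.0
```

```bash
python3 asw.py k6 | awk 'NR<3||(NR>3&&NR<36)'; python3 ang.py k6
```

```text
[ 0.43073463 -0.19115354  0.08323568] [ 1.79984815e+02 -2.21354389e-02  9.09649168e+01] [ 0.38231649  0.24040338 -0.52740356]
[452.49354309 233.11173125] 372 143
ggggggggggggggggggggggggggggggggggggggggg............ggggggggggggggggggggggggggggggggggggg
ggggggggggggggggggggggggggggggggggg...................gggggggggggggggggggggggggggggggggggg
gggggggggggggggggggggggggggggggg.........................ggggggggggggggggggggggggggggggggg
ggggggggggggggggggggggggggggg..............................ggggggggggggggggggggggggggggggg
gggggggggggggggggggggggggg..............YYYYYYYYYY...........ggggggggggggggggggggggggggggg
gggggggggggggggggggggggg..........YYYYYYYYYYYYYYYYYYYYYY.......ggggggggggggggggggggggggggg
ggggggggggggggggggggggg.......YYYYYYYYYYYYYYYYYYYYYYYYYYYYYY....gggggggggggggggggggggggggg
ggggggggggggggggggggg......YYYYYYYYYYYYYYYYYYYYYYYYYYYYYYYYYYYY...gggggggggggggggggggggggg
ggggggggggggggggggg...OOOOOYYYYYYYYYYYYYYYYYYYYYYYYYYYYYYYYYYYYYY..ggggggggggggggggggggggg
ggggggggggggggggg..OOOOOOOOOOYYYYYYYYYYYYYYYYYYYYYYYYYYYYYYYYYYYYY..gggggggggggggggggggggg
ggggggggggggggg.OOOOOOOOOOOO
[... 1338 characters left out ...]
ggggggggg####.......YYYYYYYYYYOOOOOOOOOOOOOOOOOOOOOOYYYOOOOOOOOYYYYYY.gggg...............
gggggggggg#####.......#..YYYYYYYOOOOOOOOOOOOOOOOOOOOOOOOOYOOOOOOOOYY.ggggggg..............
ggggggggg.######........##.YYYYYYOOOOOOOOOOOOOOOOOOOOOOOOYYYOOOOOOOO.gggggggg.............
ggggggggg.#######...........YYYYYYYYOOOOOOOOOOOOOOOOOOOOOYYYYYOOOOOO.gggggggggggg.........
.gggggggg#########........##.YYYYYYYYYYYYYYYOOOOOOOOOOOOYYYYYYYOOOOOO.gggggggggggggggggggg
...gggggg##########........###.YYYYYYYYYY....YOOOOOO....YYYYYYYOOOOOO.gggggggggggggggggggg
.........###########.........##...............YYOOOO.......YYYYOOOOOO.gggggggggggggggggggg
k6 phi -33.1 mean mm [-1.1  4.1] rect [2.8 0.7] [26.2 64.9] 46.3
```

With the finger clear of it, the bar holds and the latch sits about 5 mm inside the rim, so it is latched. Retreat and do a final numeric check.

Emit:
play_rows:
  steps:
    - [[-0.005, -0.015, 0, 0], [0, -0.025, -0.01, 0], [0, -0.02, -0.03, 0], [0, 0, -0.04, 0], [0, 0, -0.04, 0]]

```text
time: 20.83
ee_pos: [0.3692, -0.1964, 0.2043]
tcp_rot: [-179.9, -0.1, 90.9]
wrist_force: [1.1, -0.8, 0.5]
opening: 0.0701
grasp_force: 0.0
```

Emit:
play_rows:
  steps:
    - [[-0.02, 0, -0.04, 0], [-0.03, 0, -0.03, 0], [-0.01, 0, 0, 0], [0, 0, 0, 0], [0, 0, 0, 0]]

```text
time: 21.25
ee_pos: [0.3716, -0.255, 0.2692]
tcp_rot: [-180.0, -0.1, 90.9]
wrist_force: [-0.8, 0.3, -0.8]
opening: 0.0701
grasp_force: 0.0
```

Emit:
play_rows:
  steps:
    - [[0, 0, 0, 0], [0, 0, 0, 0], [0, 0, 0, 0], [0, 0, 0, 0], [0, 0, 0, 0]]

```text
time: 21.67
ee_pos: [0.3716, -0.2547, 0.2698]
tcp_rot: [-180.0, -0.0, 91.0]
wrist_force: [-0.6, -0.2, 0.6]
opening: 0.0702
grasp_force: 0.0
```

```bash
python3 asw.py k7 | head -2; python3 ang.py w7 k7
python3 - <<'E'
from h import *
a=cv2.imread('pics/top0.png').astype(int); b=cv2.imread('pics/k7t.png').astype(int)
i=cv2.cvtColor(b.astype(np.uint8),cv2.COLOR_BGR2HSV)[183:216,255:364]
for r in i: print(''.join('R' if (q[0]<4 or q[0]>175) and q[1]>180 else 'O' if 4<=q[0]<18 and q[1]>150 and q[2]>150 else 'Y' if 18<=q[0]<34 and q[1]>120 else 'b' if q[0]<20 and q[1]>70 else 'g' if 45<q[0]<90 and q[1]>80 else '#' if q[2]<60 else '.' for q in r))
for n,(x0,y0,x1,y1) in {'cube':(212,184,236,208),'square':(430,200,500,240)}.items(): print(n,np.abs(a-b)[y0:y1,x0:x1].mean())
E
```

```text
[ 0.37165522 -0.25486681  0.26993863] [-1.79999219e+02 -8.61167918e-04  9.09924654e+01] [0.57478609 0.03207909 0.78784494]
[437.14856271 102.81811615] 357 12
w7 phi 28.0 mean mm [4. 1.] rect [2.  0.6] [64.6 22.7] 21.1
k7 phi -25.5 mean mm [11.6 -9.8] rect [ 4.4 -2.3] [14.6 57.6] 58.8
bbbb.gg.....gggggggggggggggggggg...ggggggggggggggggggggggggggggggggggg...ggggggg.........................g.bb
bbbb.gg....ggggggggggggggggggggg...ggggggggggggggggggggggggggggggggggggggggggggg#........................g.bb
bbbb.gg....ggggggggggggggggggggg..ggggg.ggggggggggggggggggggggg..gggg...gggggggg.........................ggbb
bbbb.ggggggggggggggggggggggggg##...#.g.Ogggggggggggggggggggggg.b.gggg...gggggggg.........................ggbb
bbbb.gggggggggggggggggggggggg.###....g.O.gg.ggggggggggggggggggYb..ggg...gggggggg..........................gbb
bbbb.gggg.g.gggg.gggg.gggg.gg#b######g.OYb.bbbbbbbbbbbbbbbbbbbbb............gggg..........................gbb
bbbb.g..g.g..g.g..............######...Obbbbbbbbbbbbbbbbbbbbbbbb............gggg..........................gbb
bbbb.g.................................Obbbbb
[... 2163 characters left out ...]
ggggggggggggggggggggggggggggggggggggggggggggggggggggggggggggggg...gggggggggggbOOOgggggggggggggggggggb
bbbbbgggg.gggggggggggggggggggggggggggggggggggggggggggggggggggggggggggg.....ggggggggggg.Y.gggggggggggggggggggb
bbbbbgg.....gggggggggggggggggggggggggggggggggggggggggggggggggggggggggg.....ggggggggggggggggggg.gg.gg...gggggb
bbbb.gg.....ggggggggggggggggggggggggggggggggggggggggggggggggggggggggggg...gggggg.gggggggggggggggggggggggggggb
bbbbbgg.....gggggggggggggggggggggggggggggggggggggggggggggggggggggggggggggggggggggggggggggggggggggggg.......bb
bbbbb.gg....ggggggggggggggggggggggggggggggggggggggggggggggggggggggggggggg...........#..bbb.bbbbbbbbbbbbbbbbbb
cube 8.200231481481481
square 18.760952380952382
```

```bash
python3 -c "
from workcell import bot
print(bot.job_done())"
```

```text
the job is handed in; nothing more can be done
None
```

I handed the job in at about 22 s of arm time: the walnut block is clamped, the jaw locked, and the cam knob held by its latch after I backed off. The gripper never went near the pine cube or the try square; my picture comparison of those two areas was inconclusive, probably because of the arm or its shadow.

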